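Make up two clock service trays

ROBOT

A 7-joint arm with a two-finger parallel gripper is mounted at the origin on the work surface. World frame = base frame: x ahead of the robot, y to its left, z up, the work surface at z = 0. Lengths are in m, angles in rad, forces in N, time in s.
With the tool pointing down it reaches from about 0.425 to 1.025 m from the base axis. Payload 3.6 kg.
Tool frame: the origin (TCP) lies at the very end of the fingers, on their centre line; the grasp point (between the pads) lies 19 mm behind it; y points along the fingers, z is the direction in which the jaws open and shut, and the axes are right-handed (so a half turn about y gives the same grasp; the last joint's range is limited). The gripper opens to 85 mm and grips with 20 to 120 N. Pads are 22 mm wide; open, the fingers measure 114 mm over their backs; the gripper's body (76 mm by 85 mm) begins 54 mm behind the grasp point. The pads swing forward as they close: fully open they stand 13 mm farther back than shut.
Start: joints at [-1.349, 0.591, 0.048, 1.609, -0.033, 0.943, -0.034], TCP at [0.225, 0.689, 0.231] pointing down, gripper open.
Joint ranges: [-2.69, 2.69], [-0.47, 2.24], [-1.27, 1.36], [0.19, 2.51], [-1.53, 4.68], [0.08, 2.07], [-3.09, 3.09]. Speed limits (rad/s): [2.57, 2.57, 3.14, 3.14, 3.14, 3.14, 3.14].

INTERFACE

Orientations are given as a unit quaternion [w, x, y, z].
In Python, from plant import get_state, viewer, workorder, spot_in gives the robot as it stands. The module is installed in compiled form; this text tells all that it offers.
- The arm moves only by the tool apply_moves, never from a script. Its argument "motion" is a list of rows, each a list of 6 numbers: the shift along the world's x, y, z in mm, then the turn, a rotation vector about the world's x, y, z in rad. A call has 1 to 12 rows; each row is the pose to reach, as a shift and turn from the pose measured when the call began; what a row does not reach only later rows make up. A row lasts 1/8 s, in which the tool goes at most 62.5 mm and 10.7 degrees, less where a joint would pass 70% of its speed; a pose out of reach is approached as far as the arm can. A call with a gripper value outside its range is refused whole. "fingers" is the closure in counts, from 0 (fully open) to 255 (shut), set as the call begins (left out, the last holds). The fingers move at their own pace and stop on an object; "squeeze" is the grip in N (left out, the last holds). Time passes only in rows, so rows that repeat a pose let the fingers close. It gives the time, the measured TCP pose, the force and the opening at its end, in the units of the state.
- get_state(): the state, without advancing time (a new reading comes with each control period).
- viewer.grab_frame(name): name is "side" or "top" or "wrist"; returns a dict with "image" (480x640x3 uint8, red, green, blue), "range_z" (480x640 float32, m along the optical axis (not along the pixel's ray), 0 where there is no reading), "fx", "fy", "cx", "cy" (pixels), "T" (4x4, takes a point from camera to world coordinates); the wrist camera has in their place "mount" (4x4, takes a point from camera to tool coordinates, whose origin is the TCP and whose axes are the tool frame's). Camera axes: x right, y up, looking along -z (the intrinsics and any distortion apply to the point x, -y, -z); pixel columns grow to the right and rows downward; lengths in m; the calibration is good to about 2 mm. A picture is of the moment at which its call begins: read the wrist's pose just before it.
- workorder.close_job(): hands the job in, once; it reports no verdict.
Trained networks look in a picture, given as the dict that the camera call returned (one of the last four; its "shot" number tells which), for a name from the list of things; names that differ only in an ending like _2 or _b are one class to them, and where a whole thing is asked for, a point or a joint stands for the part that bears it (a point fixed in the world has none). Each returns a list of dicts, best first, with "score" (0 to 1); they miss things now and then, are a little off and sometimes report something else, mostly with a low value. They report only what shows in the picture. A call takes as long as a camera call. They do not tell look-alikes from the thing itself.
- spot_in(query, picture): "at" ([column, row] in pixels, amid what is visible of it).
The state is a dict: "clock": time; "joint_pos": joint angles; "qd": joint speeds; "tau": joint torques, N m; "tcp_pos": TCP position; "orientation": TCP orientation; "force": force on the tool from outside, world axes, zero at the start; "torque": the same for the moment, N m; "width": finger opening in m.
Only numpy, scipy, OpenCV 4.12 (cv2) and the standard library are available. Lean on these libraries where they do the work, as an engineer would, in place of code of your own. Each camera call takes 0.05 s, during which the arm holds its last target. There are 200 camera calls.

TASK

Make up the trays for two clock services from the stock on the bench: the pendulum bob and the large brass barrel go in the green-lined tray, the small brass barrel and the two round tortoiseshell press dies in the red-lined tray, with one round die nested foot-down in the cup of the other. Lay each part flat in the middle of a bay of its own (the nested pair shares one; either bay of the tray will do), and leave the square die, which will not nest, the loupe and the oil pot standing where they are.

Things in the scene. Friction and masses are not known exactly. Their poses are not given: they have to be found in the camera images.
- tray_green: Low walnut job tray lined in green, fixed to the bench; 204 mm along its x, 98 mm along its y, yaw varies. A divider makes two equal bays, each 96 x 90 mm inside, centred 50 mm either side of the origin along x. Bay floor 4 mm and rim and divider 9 mm above the bench; walls 4 mm thick. Origin: centre of underside, z up. This is the wall clock's tray.
- tray_red: Low walnut job tray lined in red, fixed to the bench; 204 mm along its x, 98 mm along its y, yaw varies. A divider makes two equal bays, each 96 x 90 mm inside, centred 50 mm either side of the origin along x. Bay floor 4 mm and rim and divider 9 mm above the bench; walls 4 mm thick. Origin: centre of underside, z up. This is the mantel clock's tray.
- bob: Pendulum bob lying flat: black-lacquered disc 60 mm across, 26 mm high, domed gilt-centred face, edge upright from 5 to 19 mm above the underside. A rod stub with brass nut (12 mm) reaches 46 mm from the centre along -x, a steel hook 52 mm along +x, both about 12 mm up: grip across its y, clear of them. 280 g. Origin: centre of underside, z up. Any yaw.
- barrel_large: Large brass mainspring barrel standing on its toothed rim: rim 62 mm across and 6 mm high, above it a plain drum 52 mm across up to 30 mm, then a steel arbor with a winding square up to 44 mm. About 200 g. Origin: centre of its underside, z up; yaw does not matter.
- barrel_small: Small brass mainspring barrel of the same form: toothed rim 42 mm across and 6 mm high, drum 34 mm across up to 24 mm, arbor with square up to 35 mm. About 80 g. Origin: centre of its underside, z up; yaw does not matter.
- die_round_a: Round crystal press die in mottled brown and amber tortoiseshell finish, one of two alike: body 46 mm across, 22 mm high, on a tapered foot 6 mm high (31 mm across at the body, 26 at the bottom); 28 mm in all. Cup in its top 37 mm across, 10 mm deep. Nested, the upper's shoulder rests on the lower's rim, its origin 22 mm above the lower's. 90 g. Origin: centre of underside, z up. Yaw free.
- die_round_b: Round crystal press die in mottled brown and amber tortoiseshell finish, one of two alike: body 46 mm across, 22 mm high, on a tapered foot 6 mm high (31 mm across at the body, 26 at the bottom); 28 mm in all. Cup in its top 37 mm across, 10 mm deep. Nested, the upper's shoulder rests on the lower's rim, its origin 22 mm above the lower's. 90 g. Origin: centre of underside, z up. Yaw free.
- die_square: Square crystal press die in mottled brown and amber tortoiseshell finish, body 50 x 50 mm, 28 mm high, with a square recess on top and a 40 mm square foot that does not go into a round die's cup. Not wanted; stays where it is. Origin: centre of its underside, z up.
- loupe: Black eyeglass loupe standing among the stock, 33 mm across and 24 mm high. Stays where it is. Origin: centre of its underside.
- oil_pot: Small oil pot standing among the stock: dark wooden foot 34 mm across with a green glass lid, 28 mm high. Stays where it is. Origin: centre of its underside.
There are look-alikes about, which are no part of the job. Leave any pink look-alike of the die_round_a alone. What is shaped like the tray_red but purple is not meant.

How it is judged:
By the outcome, as a careful person would: the job done as asked, in the order asked, and still so for the second after the job is handed in, with the robot touching nothing.
It also fails if it takes over 128 s, if anything falls off the work surface, if the arm or the gripper's body presses on something with over 40 N, if the wrist force passes 120 N, or if a joint passes its speed limit or range.

## Working session

There is one attempt and no reset: what is moved stays moved. The work goes in short steps, Python scripts to look and compute and a tool call to move; the robot and the scene stay as the last step left them, time stands still between calls to the robot, and variables do not carry over. Pictures are saved under pics/ and viewed, about 12 in all and at most 16, crops included, and the job is handed in when it is done.

Besides the shell and the picture viewer there is one more tool, called after ">>>" by a JSON object that holds its "name" and its "arguments". apply_moves: Moves the arm, as the interface text tells. Its arguments: {"type":"object","properties":{"motion":{"type":"array"},"fingers":{"type":"number"},"squeeze":{"type":"number"}},"required":["motion"]}

```bash
mkdir -p pics; cat > h.py <<'E'
import numpy as np, cv2, json
from plant import get_state, viewer, workorder, spot_in
from scipy.spatial.transform import Rotation as R
def pose():
    s=get_state(); q=np.array(s['orientation']); M=np.eye(4)
    M[:3,:3]=R.from_quat(q[[1,2,3,0]]).as_matrix(); M[:3,3]=s['tcp_pos']; return M
def grab(n):
    P=pose(); f=viewer.grab_frame(n)
    f['W']=f['T'] if 'T' in f else P@f['mount']; return f
def cloud(f):
    z=f['range_z']; v,u=np.mgrid[:480,:640]
    p=np.stack([(u-f['cx'])/f['fx']*z,-(v-f['cy'])/f['fy']*z,-z],-1)
    w=p@np.array(f['W'])[:3,:3].T+np.array(f['W'])[:3,3]; w[z==0]=np.nan; return w
def save(f,n,crop=None,k=1):
    im=f['image'][...,::-1]
    if crop: a,b,c,d=crop; im=im[b:d,a:c]
    cv2.imwrite('pics/'+n,cv2.resize(im,None,fx=k,fy=k,interpolation=cv2.INTER_CUBIC))
E
python3 - <<'E'
from h import *
s=get_state();print(s)
f=grab('top');save(f,'top.png');print({k:v for k,v in f.items() if k not in('image','range_z')})
w=cloud(f)
for n in ['tray_green','tray_red','bob','barrel_large','barrel_small','die_round_a','die_square','loupe','oil_pot']:
    for d in spot_in(n,f):
        u,v=map(int,np.round(d['at'])); print(n,round(d['score'],2),(u,v),w[v,u].round(3))
g=grab('side');save(g,'side.png')
E
```

```text
{'clock': 0.0, 'joint_pos': array([-1.34853196,  0.5920911 ,  0.04830472,  1.6098429 , -0.03328378,
        0.94269981, -0.03372147]), 'qd': array([ 0.00214239, -0.00061138, -0.00011702, -0.00128989,  0.00033338,
       -0.00113107,  0.00041539]), 'tau': array([-1.84310043e-04, -5.48708117e+01,  1.54699221e+00, -1.98119545e+01,
        9.49317589e-03,  8.83349741e-03, -1.92064664e-05]), 'tcp_pos': array([0.2248852 , 0.68836121, 0.23015358]), 'orientation': array([-0.69752802,  0.69910247, -0.11122878,  0.11107906]), 'force': array([-0.47144371,  0.21057774,  0.64644742]), 'torque': array([ 0.01114243, -0.00280806,  0.0063737 ]), 'width': 0.08533884743763001}
{'fx': 470.0099202171319, 'fy': 470.0099202171319, 'cx': 324.10287390142605, 'cy': 241.91777789581835, 'T': array([[ 0.02031063,  0.99190202, -0.12537087,  0.3862324 ],
       [-0.99977665,  0.01941723, -0.0083441 , -0.1589469 ],
       [-0.00584218,  0.12551234,  0.99207486,  1.25692079],
       [ 0.        ,  0.        ,  0.        ,  1.        ]]), 'shot': 1, 'W': array([[ 0.02031063,  0.99190202, -0.12537087,  0.3862324 ],
       [-0.99977665,  0.01941723, -0.0083441 , -0.1589469 ],
       [-0.00584218,  0.12551234,  0.99207486,  1.25692079],
       [ 0.        ,  0.        ,  0.        ,  1.        ]])}
tray_green 0.87 (149, 260) [0.486 0.318 0.008]
tray_red 0.81 (511, 322) [ 0.343 -0.642  0.008]
tray_red 0.59 (402, 247) [ 0.535 -0.357  0.004]
barrel_large 0.69 (209, 203) [0.637 0.156 0.044]
barrel_small 0.65 (267, 205) [0.639 0.006 0.023]
die_round_a 0.76 (320, 267) [ 0.476 -0.139  0.015]
die_round_a 0.74 (324, 205) [ 0.642 -0.146  0.02 ]
die_round_a 0.73 (337, 172) [ 0.734 -0.18   0.019]
die_square 0.95 (270, 268) [ 0.47  -0.007  0.02 ]
oil_pot 0.58 (299, 236) [ 0.56 -0.08 -0.  ]
oil_pot 0.56 (217, 263) [0.48  0.132 0.027]
```

View pics/top.png

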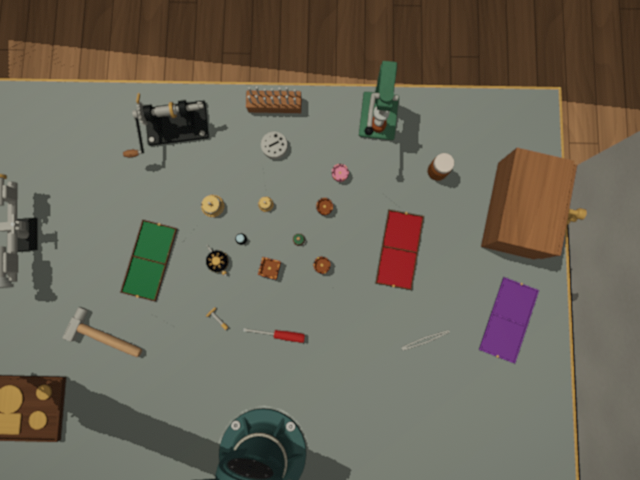

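The top view shows the green tray at (149,260), the red tray at (402,250) and the purple look-alike tray at (511,322). The bob is at (217,262), the large barrel at (211,205) and the small barrel at (265,204). The dies are at (325,207) and (322,266) in brown, pink at (340,172), and square at (270,268). The loupe is at (240,239) and the oil pot at (299,239). For the round dies there are three candidates: (325,207), (322,266) and (340,172). The two brown ones fit and the pink one doesn't. I'll confirm this in a crop.

```bash
cat > meas.py <<'E'
from h import *
def blob(w,x,y,zmin,zmax=0.06,r=0.045):
    m=(np.hypot(w[...,0]-x,w[...,1]-y)<r)&(w[...,2]>zmin)&(w[...,2]<zmax)
    p=w[m]; (c,rad)=cv2.minEnclosingCircle(p[:,:2].astype(np.float32)); return p[:,:2].mean(0),np.array(c),rad,len(p),np.percentile(p[:,2],[50,98])
def trays(f,w):
    hsv=cv2.cvtColor(f['image'],cv2.COLOR_RGB2HSV)
    out={}
    for n,lo in dict(green=(50,75),red=(0,5)).items():
        m=cv2.inRange(hsv,(lo[0],150,60),(lo[1],255,255))
        m=cv2.morphologyEx(m,cv2.MORPH_CLOSE,np.ones((5,5)))
        k,l,st,ce=cv2.connectedComponentsWithStats(m); i=1+st[1:,4].argmax()
        p=w[l==i]; p=p[~np.isnan(p[:,0])]
        out[n]=cv2.minAreaRect(p[:,:2].astype(np.float32)*1000),np.median(p[:,2])
    return out
E
python3 - <<'E'
from meas import *
f=grab('top');w=cloud(f);save(f,'crop.png',(190,155,370,290),4.4)
print(trays(f,w))
for n,u,v in [('bob',217,262),('BL',211,205),('bs',265,204),('d1',325,207),('d2',322,266),('sq',270,268),('loupe',240,239),('oil',299,239),('pink',340,172)]:
    x,y,z=w[v,u]
    print(n,[np.round(q,4) for q in blob(w,x,y,.008)])
W=np.median(w[350:380,330:400].reshape(-1,3),0);print(W)
E
```

```text
{'green': (((487.70184326171875, 322.71270751953125), (85.72625732421875, 191.4891357421875), 77.42709350585938), np.float64(0.0036771468266998397)), 'red': (((529.1901245117188, -350.5406188964844), (92.64408111572266, 198.46075439453125), 79.99007415771484), np.float64(0.004126373286689633))}
bob [array([0.4863, 0.1324]), array([0.4856, 0.1325]), np.float64(0.0424), np.int64(436), array([0.0227, 0.029 ])]
BL [array([0.6372, 0.1533]), array([0.637 , 0.1535]), np.float64(0.0297), np.int64(277), array([0.0302, 0.0412])]
bs [array([0.6454, 0.0109]), array([0.649 , 0.0128]), np.float64(0.0209), np.int64(124), array([0.0237, 0.0306])]
d1 [array([ 0.6407, -0.1472]), array([ 0.6407, -0.1478]), np.float64(0.0234), np.int64(247), array([0.0196, 0.0313])]
d2 [array([ 0.483 , -0.1437]), array([ 0.4832, -0.1436]), np.float64(0.0234), np.int64(246), array([0.0198, 0.0312])]
sq [array([ 0.4723, -0.0057]), array([ 0.4725, -0.0061]), np.float64(0.0342), np.int64(378), array([0.0198, 0.0315])]
loupe [array([0.5484, 0.0727]), array([0.5485, 0.074 ]), np.float64(0.0148), np.int64(82), array([0.0203, 0.0276])]
oil [array([ 0.5503, -0.0807]), array([ 0.5479, -0.081 ]), np.float64(0.0196), np.int64(96), array([0.0204, 0.0278])]
pink [array([ 0.7339, -0.1874]), array([ 0.7342, -0.1874]), np.float64(0.0233), np.int64(246), array([0.0201, 0.0311])]
[nan nan nan]
```

View pics/crop.png

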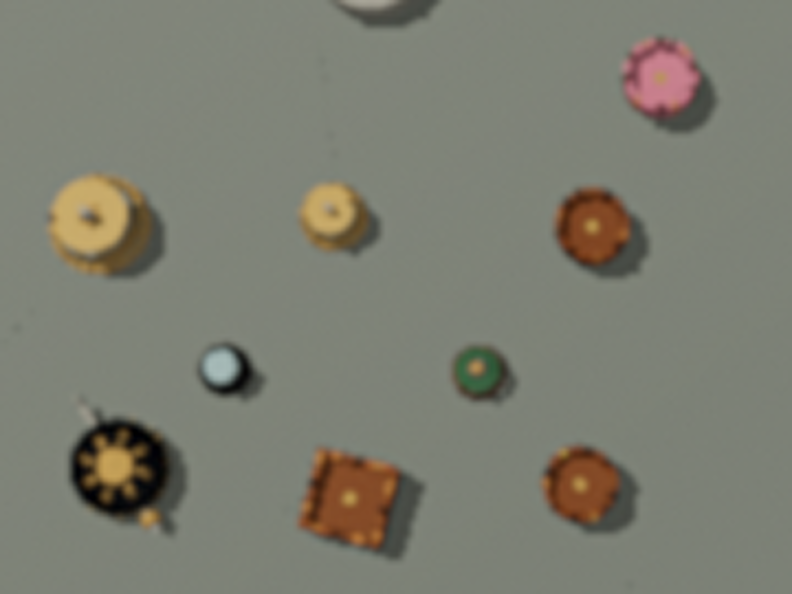

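The crop confirms that the two brown round dies are the targets: world d1 is (0.641,-0.147) and d2 is (0.483,-0.144). The pink one at crop (662,78) stays put. The bob's hook is at crop (88,410) and its nut at (150,517), so its yaw is about 30°. Next I'll move over the bob.

>>> {"name": "apply_moves", "arguments": {"motion": [[261, -556, -30, 0, 0, 0.84], [261, -556, -30, 0, 0, 0.84], [261, -556, -30, 0, 0, 0.84], [261, -556, -30, 0, 0, 0.84], [261, -556, -30, 0, 0, 0.84], [261, -556, -30, 0, 0, 0.84], [261, -556, -30, 0, 0, 0.84], [261, -556, -30, 0, 0, 0.84], [261, -556, -30, 0, 0, 0.84], [261, -556, -30, 0, 0, 0.84], [261, -556, -30, 0, 0, 0.84], [261, -556, -30, 0, 0, 0.84]], "fingers": 0, "squeeze": 40}}

```text
clock: 2.1
tcp_pos: [0.4862, 0.1336, 0.2015]
orientation: [0.683, -0.683, -0.183, 0.183]
force: [-0.7, 0.9, -0.1]
width: 0.0852
```

```bash
python3 - <<'E'
from meas import *
s=get_state();print(s['clock'],s['tcp_pos'],pose()[:3,:3].round(3))
f=grab('wrist');w=cloud(f);save(f,'w1.png');print(f['mount'].round(3),f['fx'],f['cx'],f['cy'])
z=f['range_z'];print((z==0).mean(),np.nanmedian(w[...,2]))
for n,x,y in [('bob',.486,.132),('loupe',.548,.073)]: print(n,[np.round(q,4) for q in blob(w,x,y,.01)])
E
```

```text
2.1 [0.48619332 0.13361615 0.20149993] [[ 0.866  0.    -0.5  ]
 [ 0.5    0.001  0.866]
 [ 0.001 -1.     0.001]]
[[-0.001 -0.952 -0.305 -0.078]
 [ 0.     0.305 -0.952 -0.142]
 [ 1.    -0.001  0.     0.001]
 [ 0.     0.     0.     1.   ]] 372.4728729082904 317.09426455890593 237.88041814308204
0.003932291666666666 0.00010092926632368493
bob [array([0.4831, 0.1364]), array([0.4852, 0.1355]), np.float64(0.0437), np.int64(3656), array([0.0233, 0.0269])]
loupe [array([0.5448, 0.0789]), array([0.5471, 0.0787]), np.float64(0.0136), np.int64(559), array([0.0233, 0.0254])]
```

View pics/w1.png

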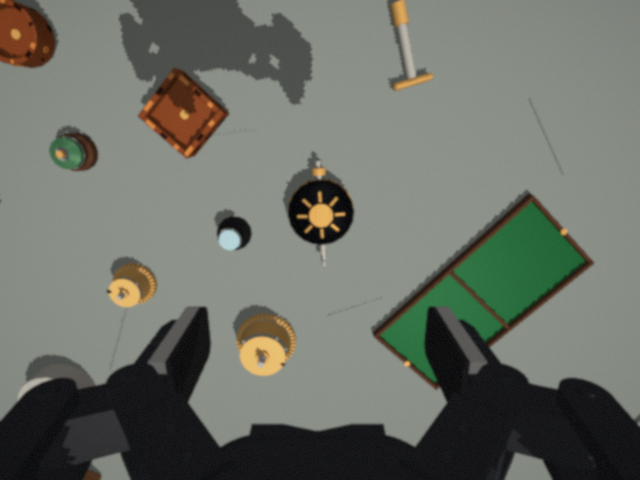

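The wrist view shows the bob at (321,212) between the jaw directions, with its nut at (318,172) and hook at (323,255). Nothing is beside it across its y. The green tray is at (485,290), and everything else is standing as before.

```bash
cat >> meas.py <<'E'
def disc(w,x,y,zlo,zhi,r):
    "centre of the flat top/band seen between zlo and zhi: robust mean of enclosing circle and hull-fit ellipse"
    m=(np.hypot(w[...,0]-x,w[...,1]-y)<r)&(w[...,2]>zlo)&(w[...,2]<zhi)
    p=(w[m][:,:2]*1000).astype(np.float32); h=cv2.convexHull(p)[:,0]
    A=np.c_[2*h,np.ones(len(h))]; s=np.linalg.lstsq(A,(h**2).sum(1),rcond=None)[0]
    return s[:2].round(1),round(float(np.sqrt(s[2]+s[:2]@s[:2])),1),len(p)
E
python3 - <<'E'
from meas import *
for n in ['wrist','top']:
    f=grab(n);w=cloud(f);print(n,{k:(np.round(v[0][0],1),np.round(v[0][1],1),round(v[0][2],1)) for k,v in trays(f,w).items()})
    print('floor z',np.nanmedian(w[...,2]))
    for k,x,y,a,b,r in [('bob',.485,.134,.015,.03,.04),('BL',.637,.155,.026,.036,.04),('bs',.646,.012,.02,.028,.03),('loupe',.548,.075,.02,.03,.025),('sq',.4725,-.006,.02,.035,.045)]:
        try: print(k,disc(w,x,y,a,b,r))
        except Exception as e: print(k,e)
    m=(np.hypot(w[...,0]-.485,w[...,1]-.134)<.056)&(np.hypot(w[...,0]-.485,w[...,1]-.134)>.036)&(w[...,2]>.006)
    p=w[m][:,:2]; c=p-[.485,.135]; print('bob yaw',np.degrees(np.arctan2(*np.linalg.svd(c.T@c)[0][::-1,0])),len(p))
E
```

```text
Traceback (most recent call last):
  File "meas.py", line 11, in trays
    k,l,st,ce=cv2.connectedComponentsWithStats(m); i=1+st[1:,4].argmax()
                                                       ~~~~~~~~~~~~~~~^^
ValueError: attempt to get argmax of an empty sequence
```

```bash
sed -i "s/        k,l,st,ce=/        if m.sum()<255*500: continue\n        k,l,st,ce=/" meas.py; sed -i 's/np.ones((5,5))/np.ones((9,9))/' meas.py
cat > all.py <<'E'
from meas import *
import sys
T=[('bob',.485,.134,.015,.03,.04),('BL',.637,.155,.026,.036,.04),('bs',.646,.012,.02,.028,.03),('loupe',.548,.075,.02,.03,.025),('sq',.4725,-.006,.02,.035,.045),('d1',.641,-.147,.02,.035,.035),('d2',.483,-.144,.02,.035,.035)]
for n in sys.argv[1:]:
    f=grab(n);w=cloud(f);print(n,{k:(np.round(v[0][0],1),np.round(v[0][1],1),round(v[0][2],1)) for k,v in trays(f,w).items()})
    print('floor z',np.nanmedian(w[...,2]))
    for k,x,y,a,b,r in T:
        try: print(k,disc(w,x,y,a,b,r))
        except Exception as e: print(k,'none')
    m=(np.hypot(w[...,0]-.485,w[...,1]-.134)<.056)&(np.hypot(w[...,0]-.485,w[...,1]-.134)>.036)&(w[...,2]>.006)&(w[...,2]<.03)
    p=w[m][:,:2]; c=p-[.485,.135]; print('bob yaw',np.degrees(np.arctan2(*np.linalg.svd(c.T@c)[0][::-1,0])),len(p))
E
python3 all.py wrist top
```

```text
wrist {'green': (array([474.6, 273. ]), array([192.6, 194.9]), 76.7)}
floor z 9.380792622196155e-05
bob (array([482.8, 136.5]), 31.0, 3443)
BL (array([635. , 159.5]), 24.5, 1438)
bs (array([643.4,  15.9]), 16.2, 745)
loupe (array([546.5,  78.6]), 10.5, 371)
sq (array([469.9,  -1.3]), 32.2, 1886)
d1 none
d2 (array([ 480.9, -137.6]), 21.7, 1013)
bob yaw -146.0729680054867 168
top {'red': (array([ 529.4, -350.2]), array([ 92.5, 198.4]), 80.1)}
floor z -0.0005310718891200494
bob (array([484.8, 132.4]), 31.3, 397)
BL (array([638.1, 154.5]), 23.9, 207)
bs (array([645.8,  11.8]), 14.7, 80)
loupe (array([549.8,  73.1]), 9.7, 40)
sq (array([471.8,  -6.1]), 30.7, 184)
d1 (array([ 640.9, -147.4]), 22.5, 125)
d2 (array([ 483.4, -143.9]), 22.6, 115)
bob yaw -147.9897948420216 13
```

>>> {"name": "apply_moves", "arguments": {"motion": [[-2, 1, -60, 0, 0, 0.04], [-2, 1, -120, 0, 0, 0.04], [-2, 1, -165, 0, 0, 0.04], [-2, 1, -190, 0, 0, 0.04], [-2, 1, -200, 0, 0, 0.04], [-2, 1, -200, 0, 0, 0.04]]}}

```text
clock: 3.05
tcp_pos: [0.4835, 0.1367, 0.0014]
orientation: [0.679, -0.678, -0.198, 0.198]
force: [0.6, 0.3, -0.6]
width: 0.0853
```

>>> {"name": "apply_moves", "arguments": {"motion": [[0, 0, 0, 0, 0, 0], [0, 0, 0, 0, 0, 0], [0, 0, 0, 0, 0, 0], [0, 0, 0, 0, 0, 0], [0, 0, 0, 0, 0, 0], [0, 0, 0, 0, 0, 0]], "fingers": 255, "squeeze": 60}}

```text
clock: 3.8
tcp_pos: [0.4844, 0.1372, 0.0032]
orientation: [0.679, -0.678, -0.199, 0.197]
force: [-1.3, -0.2, 8.7]
width: 0.057
```

```bash
python3 - <<'E'
from meas import *
s=get_state();print(s['clock'],s['tcp_pos'],s['width'],s['force'])
f=grab('wrist');save(f,'w2.png');w=cloud(f)
E
python3 - <<'E'
E
```

```text
3.8 [0.48442304 0.13716307 0.00323351] 0.05701534473986266 [-1.31190985 -0.15172487  8.65142152]
```

View pics/w2.png

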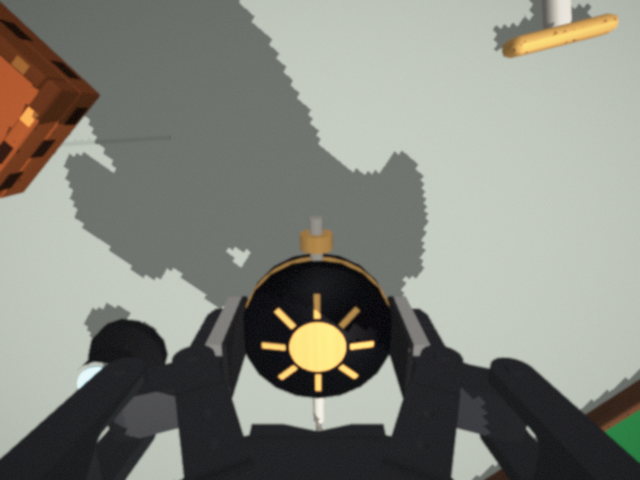

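The image shows the bob centred at (318,330) between the pads, with the nut at (316,240) and hook at (320,410) clear. The width reads 57 mm and the upward force is about 9 N, so I'll test with a small lift.

>>> {"name": "apply_moves", "arguments": {"motion": [[0, 0, 8, 0, 0, 0], [0, 0, 25, 0, 0, 0], [0, 0, 60, 0, 0, 0], [0, 0, 60, 0, 0, 0]]}}

```text
clock: 4.35
tcp_pos: [0.4862, 0.1376, 0.066]
orientation: [0.679, -0.678, -0.201, 0.195]
force: [0.3, 0.0, -2.0]
width: 0.0565
```

```bash
python3 - <<'E'
from meas import *
s=get_state();print(s['clock'],s['tcp_pos'],s['width'],s['force'])
f=grab('wrist');w=cloud(f)
z=f['range_z']
P=pose(); t=(w-P[:3,3])@P[:3,:3]  # tool coords
for v in (265,300,325,345,370,385): print(v,(t[v,318]*1000).round(1), (w[v,318]*1000).round(1))
for u in (255,270,290,318,345,365,380): print(u,(t[330,u]*1000).round(1))
g=grab('side');save(g,'s2.png')
E
```

```text
4.35 [0.48620462 0.13760258 0.06603416] 0.056508654044695586 [ 0.25140756  0.00621226 -1.95242784]
265 [-26.6 -17.2   0.8] [462.4 123.6  81.8]
300 [-15.9 -23.9   0.8] [471.4 129.4  88.6]
325 [ -5.5 -23.5   0.8] [480.1 135.   88.2]
345 [  2.6 -24.    0.8] [486.9 139.3  88.9]
370 [ 13.1 -24.6   0.9] [495.8 145.   89.5]
385 [ 22.5 -21.6   0.9] [503.7 150.1  86.5]
255 [ -0.7 -19.1 -23.2]
270 [ -2.1 -21.3 -17.1]
290 [ -3.2 -23.1  -9.5]
318 [ -4.2 -24.7   0.8]
345 [ -3.1 -23.   10.8]
365 [ -2.4 -21.7  18.4]
380 [ -1.5 -20.3  24.2]
```

View pics/s2.png

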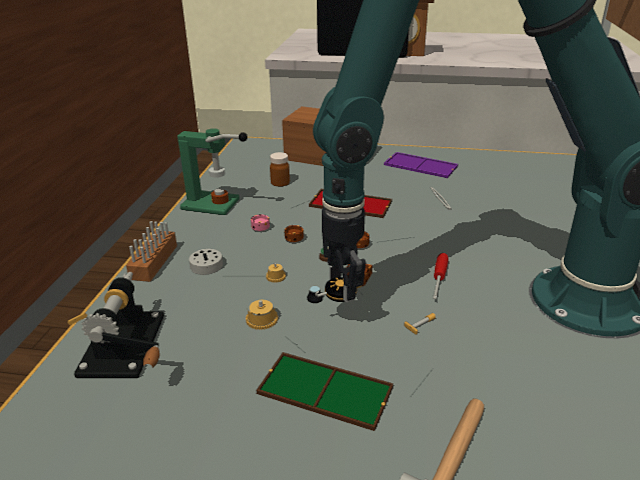

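The bob is held: force is −2 N, and it is centred in the jaws to within 0.8 mm in the wrist camera. So the wrist camera is accurate and the top camera carries an offset of about (+2,−4) mm. Next I'll get the green tray from the first wrist view's corners.

```bash
cat > tray1.py <<'E'
from meas import *
f=grab('wrist'); w=cloud(f); P=pose()
print('bob',disc(w,.486,.1376,.078,.1,.042),P[:3,3].round(4))
# w1 pose
im=cv2.imread('pics/w1.png'); 
M=np.eye(4);M[:3,:3]=[[.866,0,-.5],[.5,.001,.866],[.001,-1,.001]];M[:3,3]=[.48619,.13362,.2015]
W=M@f['mount']
hsv=cv2.cvtColor(im,cv2.COLOR_BGR2HSV);m=cv2.inRange(hsv,(50,150,60),(75,255,255));m=cv2.morphologyEx(m,cv2.MORPH_OPEN,np.ones((3,3)))
v,u=np.nonzero(m)
d=np.stack([(u-f['cx'])/f['fx'],-(v-f['cy'])/f['fy'],-np.ones(len(u))],-1)@W[:3,:3].T
t=(.004-W[2,3])/d[:,2]; p=(W[:3,3]+d*t[:,None])[:,:2]*1000
th=np.radians(-12.9)
for th in np.radians([-13.9,-13.2,-12.6,-12]):
    q=p@np.array([[np.cos(th),-np.sin(th)],[np.sin(th),np.cos(th)]])
    print(np.degrees(th),q.min(0).round(1),q.max(0).round(1),np.ptp(q,axis=0).round(1))
print(cv2.minAreaRect(p.astype(np.float32)))
E
python3 tray1.py
```

```text
bob (array([480.4, 134.4]), 37.3, 19240) [0.4841 0.1369 0.0632]
-13.9 [296.9 388.2] [491.7 475. ] [194.8  86.8]
-13.2 [302.6 384.5] [497.  470.1] [194.4  85.5]
-12.6 [306.8 381.2] [501.7 466.3] [194.9  85.1]
-12.000000000000002 [310.8 376.2] [506.3 463. ] [195.5  86.8]
((486.9016418457031, 324.8959045410156), (85.02509307861328, 194.61386108398438), 77.10297393798828)
```

>>> {"name": "apply_moves", "arguments": {"motion": [[-11, 50, 0, 0, 0, 0], [-23, 100, 0, 0, 0, 0], [-34, 150, 0, 0, 0, 0], [-45, 200, 0, 0, 0, 0], [-45, 200, -20, 0, 0, 0], [-45, 200, -40, 0, 0, 0], [-45, 200, -50, 0, 0, 0], [-45, 200, -50, 0, 0, 0]]}}

```text
clock: 5.5
tcp_pos: [0.4383, 0.3361, 0.012]
orientation: [-0.679, 0.679, 0.198, -0.198]
force: [0.2, -0.3, -2.3]
width: 0.0568
```

```bash
python3 - <<'E'
from meas import *
s=get_state();print(s['clock'],s['tcp_pos'],s['width'],s['force'])
f=grab('wrist');save(f,'w3.png');w=cloud(f);P=pose();t=(w-P[:3,3])@P[:3,:3]
for v in (265,300,325,345,370,385): print(v,(t[v,318]*1000).round(1), (w[v,318]*1000).round(1))
E
```

```text
5.5 [0.43833698 0.33607174 0.0120239 ] 0.05680941486725637 [ 0.23176504 -0.31932517 -2.32855113]
265 [-27.8 -14.6   1. ] [414.9 322.3  27.3]
300 [-17.4 -22.    1. ] [423.7 327.9  34.7]
325 [ -7.9 -23.1   1. ] [431.6 333.   35.8]
345 [  1.2 -22.    1.1] [439.3 338.   34.7]
370 [ 11.8 -22.5   1.1] [448.2 343.7  35.2]
385 [ 19.8 -21.1   1.1] [454.9 348.   33.8]
```

View pics/w3.png

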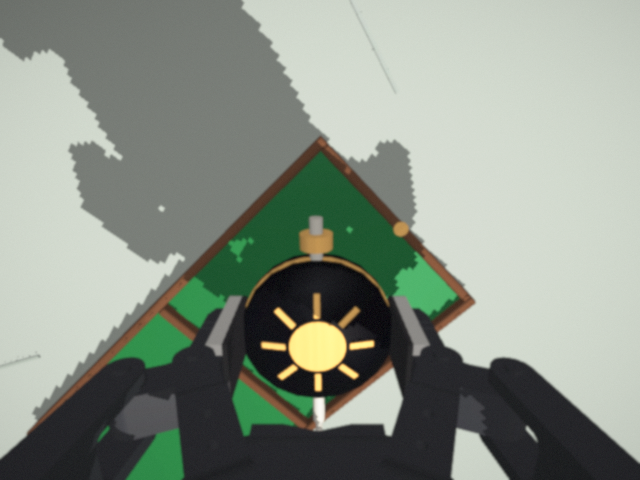

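The bob sits over the bay. The bay corners are at (320,142), (472,300), (313,430) and (165,310), with the bob at (317,325). I'll compute the bay centre from those corners.

```bash
cat >> h.py <<'E'
def topix(f,pts,z):
    u,v=np.array(pts,float).T; W=np.array(f['W'])
    d=np.stack([(u-f['cx'])/f['fx'],-(v-f['cy'])/f['fy'],-np.ones(len(u))],-1)@W[:3,:3].T
    return ((W[:3,3]+d*((z-W[2,3])/d[:,2])[:,None])[:,:2]*1000).round(1)
E
python3 - <<'E'
from h import *
f=grab('wrist')
p=topix(f,[(320,140),(474,300),(165,310),(36,430)],.009);print(p,(p[1]+p[2])/2)
E
```

```text
[[378.4 299.9]
 [399.  392.9]
 [475.9 281.7]
 [570.7 256.8]] [437.45 337.3 ]
```

>>> {"name": "apply_moves", "arguments": {"motion": [[0, 1, -4, 0, 0, 0], [0, 1, -6, 0, 0, 0], [0, 1, -6, 0, 0, 0]]}}

```text
clock: 5.98
tcp_pos: [0.4394, 0.3378, 0.0074]
orientation: [0.679, -0.678, -0.199, 0.197]
force: [-0.2, 0.8, -2.5]
width: 0.0573
```

>>> {"name": "apply_moves", "arguments": {"motion": [[0, 0, 0, 0, 0, 0], [0, 0, 0, 0, 0, 0], [0, 0, 0, 0, 0, 0], [0, 0, 0, 0, 0, 0], [0, 0, 50, 0, 0, 0], [0, 0, 100, 0, 0, 0]], "fingers": 0}}

```text
clock: 6.72
tcp_pos: [0.4389, 0.3375, 0.1079]
orientation: [0.679, -0.679, -0.199, 0.198]
force: [1.2, 0.6, -0.6]
width: 0.0855
```

>>> {"name": "apply_moves", "arguments": {"motion": [[20, -15, 60, 0, 0, -0.18], [60, -50, 92, 0, 0, -0.36], [100, -90, 92, 0, 0, -0.54], [140, -130, 92, 0, 0, -0.72], [196, -179, 92, 0, 0, -0.8], [196, -179, 92, 0, 0, -0.8], [196, -179, 92, 0, 0, -0.8], [196, -179, 92, 0, 0, -0.8]]}}

```text
clock: 7.72
tcp_pos: [0.6331, 0.1607, 0.1994]
orientation: [0.703, -0.702, 0.081, -0.08]
force: [-0.4, -0.1, 0.1]
width: 0.0852
```

```bash
sed -i "s/('bob',.485,.134,.015,.03,.04)/('bob',.438,.336,.02,.034,.04)/" all.py; python3 - <<'E'
from h import *
s=get_state();print(s['clock'],s['tcp_pos'],pose()[:3,2])
E
python3 all.py wrist top; python3 - <<'E'
from h import *
f=grab('wrist');save(f,'w4.png')
E
```

```text
7.725 [0.63309629 0.16074864 0.19944873] [2.26588692e-01 9.73990131e-01 8.88261923e-04]
wrist {'green': (array([539. , 311.8]), array([87.7, 86.3]), 77.0)}
floor z 0.00016171327206410124
bob none
BL (array([635.4, 160.7]), 24.0, 1997)
bs (array([644.5,  17.1]), 16.0, 797)
loupe (array([548.4,  79.9]), 10.5, 465)
sq (array([471.3,  -1. ]), 32.1, 2477)
d1 (array([ 639.1, -141.9]), 22.3, 634)
d2 none
bob yaw 0.0 0
top {'green': (array([463.4, 213.2]), array([309.9, 191.1]), 77.8), 'red': (array([ 529.2, -350.6]), array([ 92.6, 198.1]), 80.1)}
floor z -0.000297198179866176
bob (array([439.4, 333.2]), 31.0, 398)
BL (array([638.5, 154.3]), 24.1, 195)
bs (array([645.4,  11.7]), 15.1, 80)
loupe (array([549.1,  73. ]), 9.9, 43)
sq (array([472. ,  -6.7]), 30.3, 187)
d1 (array([ 640.5, -147.5]), 22.6, 127)
d2 (array([ 483.2, -143.8]), 22.4, 121)
bob yaw 63.09449775360066 7
```

View pics/w4.png

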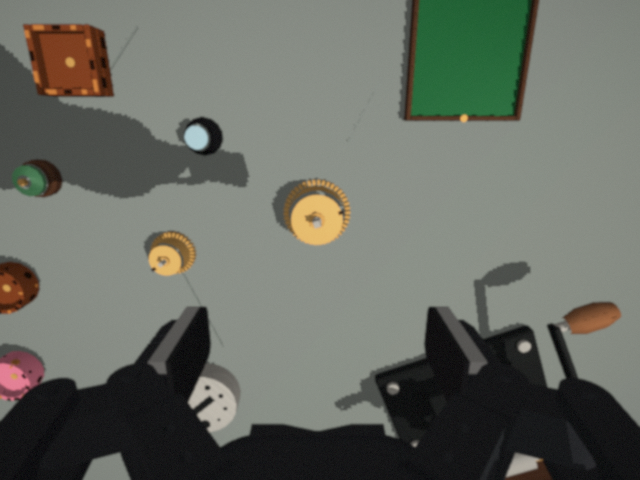

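The wrist view shows the large barrel at (317,215) between the jaws with nothing next to it. The green tray's free bay is at (470,50).

>>> {"name": "apply_moves", "arguments": {"motion": [[2, 0, -60, 0, 0, 0], [2, 0, -120, 0, 0, 0], [2, 0, -165, 0, 0, 0], [2, 0, -185, 0, 0, 0], [2, 0, -191, 0, 0, 0], [2, 0, -191, 0, 0, 0]]}}

```text
clock: 8.62
tcp_pos: [0.6366, 0.1609, 0.01]
orientation: [0.703, -0.702, 0.08, -0.081]
force: [1.2, 0.0, -0.7]
width: 0.0857
```

>>> {"name": "apply_moves", "arguments": {"motion": [[0, 0, 0, 0, 0, 0], [0, 0, 0, 0, 0, 0], [0, 0, 0, 0, 0, 0], [0, 0, 0, 0, 0, 0], [0, 0, 0, 0, 0, 0], [0, 0, 0, 0, 0, 0]], "fingers": 255, "squeeze": 60}}

```text
clock: 9.38
tcp_pos: [0.6379, 0.1611, 0.012]
orientation: [0.703, -0.702, 0.079, -0.082]
force: [0.0, -0.4, 6.6]
width: 0.0501
```

>>> {"name": "apply_moves", "arguments": {"motion": [[0, 0, 10, 0, 0, 0], [0, 0, 40, 0, 0, 0], [0, 0, 60, 0, 0, 0], [0, 0, 60, 0, 0, 0]]}}

```text
clock: 9.88
tcp_pos: [0.6395, 0.1614, 0.0742]
orientation: [0.704, -0.701, 0.078, -0.084]
force: [0.8, 0.3, -1.4]
width: 0.0496
```

```bash
cat > held.py <<'E'
from meas import *
s=get_state();print(s['clock'],s['tcp_pos'],s['width'],s['force'])
f=grab('wrist');w=cloud(f);P=pose();t=(w-P[:3,3])@P[:3,:3]*1000
for v in range(200,430,10): print(v,t[v,318].round(1))
E
python3 held.py
```

```text
9.875 [0.63947826 0.16142282 0.07419774] 0.04959261754713939 [ 0.75633539  0.27912881 -1.35318986]
200 [-31.5  73.6   1.4]
210 [-25.6  72.8   1.4]
220 [-19.3  73.3   1.4]
230 [-13.1  73.1   1.4]
240 [-27.6   9.7   1.2]
250 [-0.1 73.3  1.5]
260 [-24.4  -5.8   1.2]
270 [-24.5 -16.4   1.1]
280 [20.  72.9  1.5]
290 [-17.8 -19.3   1.1]
300 [-14.3 -20.4   1.1]
310 [-10.3 -20.6   1.1]
320 [ -5.6 -19.7   1.1]
330 [ -3.3 -22.9   1.1]
340 [ -2.2 -27.7   1.1]
350 [ -1.1 -32.2   1.1]
360 [  2.4 -33.    1.1]
370 [ 16.7 -19.7   1.2]
380 [ 21.3 -19.9   1.2]
390 [105.5  74.2   1.6]
400 [114.   74.    1.6]
410 [122.   73.1   1.6]
420 [132.8  75.    1.6]
```

>>> {"name": "apply_moves", "arguments": {"motion": [[-30, 45, 0, 0, 0, 0], [-60, 90, 0, 0, 0, 0], [-90, 135, 0, 0, 0, 0], [-104, 153, 0, 0, 0, 0], [-104, 153, -20, 0, 0, 0], [-104, 153, -40, 0, 0, 0], [-104, 153, -50, 0, 0, 0], [-104, 153, -50, 0, 0, 0]]}}

```text
clock: 10.92
tcp_pos: [0.5344, 0.3121, 0.0212]
orientation: [0.703, -0.702, 0.08, -0.083]
force: [-0.5, 0.2, -1.2]
width: 0.0501
```

```bash
python3 held.py | head -1; python3 - <<'E'
from h import *
f=grab('wrist');save(f,'w5.png')
E
```

```text
10.925 [0.53435943 0.31214846 0.02124653] 0.05012044736158078 [-0.52973475  0.21466085 -1.24140857]
```

View pics/w5.png

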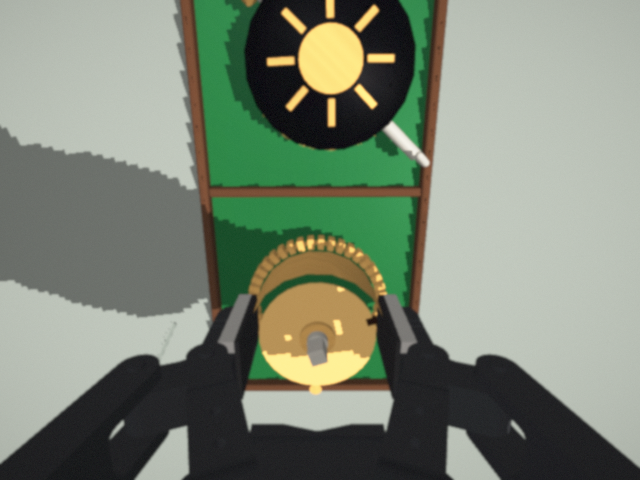

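The barrel is centred in the far bay across the tray, with its rim at (318,240) and the walls at columns 210 and 420. The bob is at (330,57), a little right of its bay's centre line. I'll measure both.

```bash
python3 - <<'E'
from meas import *
f=grab('wrist');w=cloud(f)
print('bob',disc(w,.438,.336,.0245,.036,.033),disc(w,.438,.336,.012,.036,.033))
print('walls@9mm divider,end,left,right,left2,right2',topix(f,[(317,191),(317,385),(208,192),(425,192),(190,50),(438,50)],.009).tolist())
print('rimfront',topix(f,[(317,240)],.0175))
d=w[210:240,310:325];print('rim z',np.nanmedian(w[243,310:325,2]))
m=(np.abs(w[...,0]-.437)<.035)&(np.abs(w[...,1]-.337)<.035)&(w[...,2]>.0285);p=w[m];print('gilt/dome top',p.mean(0),len(p))
E
```

```text
bob (array([441.4, 339.5]), 28.1, 18815) (array([439.6, 338.6]), 30.4, 21130)
walls@9mm divider,end,left,right,left2,right2 [[486.9, 325.0], [583.4, 302.5], [476.9, 280.1], [497.8, 369.4], [423.7, 290.6], [444.9, 381.8]]
rimfront [[505.4 320.7]]
rim z 0.015697088260878428
gilt/dome top [0.44091579 0.33975327 0.02968412] 8915
```

The bob is about 3 mm from its bay centre, which is fine. The barrel is within 1 mm of its bay centre, so I'll lower and release it.

>>> {"name": "apply_moves", "arguments": {"motion": [[0, 0, -4, 0, 0, 0], [0, 0, -7, 0, 0, 0], [0, 0, -7, 0, 0, 0]]}}

```text
clock: 11.45
tcp_pos: [0.5353, 0.314, 0.0162]
orientation: [0.704, -0.701, 0.078, -0.083]
force: [-0.2, 0.5, -2.3]
width: 0.05
```

>>> {"name": "apply_moves", "arguments": {"motion": [[0, 0, 0, 0, 0, 0], [0, 0, 0, 0, 0, 0], [0, 0, 0, 0, 0, 0], [0, 0, 0, 0, 0, 0], [0, 0, 50, 0, 0, 0], [0, 0, 100, 0, 0, 0]], "fingers": 0}}

```text
clock: 12.2
tcp_pos: [0.5348, 0.3137, 0.1167]
orientation: [0.703, -0.701, 0.079, -0.083]
force: [0.1, 0.3, -0.7]
width: 0.0856
```

>>> {"name": "apply_moves", "arguments": {"motion": [[15, -40, 50, 0, 0, 0.05], [35, -95, 83, 0, 0, 0.05], [56, -150, 83, 0, 0, 0.05], [77, -207, 83, 0, 0, 0.05], [98, -262, 83, 0, 0, 0.05], [109, -297, 83, 0, 0, 0.05], [109, -297, 83, 0, 0, 0.05], [109, -297, 83, 0, 0, 0.05]]}}

```text
clock: 13.2
tcp_pos: [0.6433, 0.0177, 0.1994]
orientation: [0.706, -0.703, 0.062, -0.065]
force: [-0.1, 1.2, 0.0]
width: 0.0852
```

```bash
sed -i "s/('BL',.637,.155,.026,.036,.04)/('BL',.535,.314,.03,.038,.04)/;s/.646,.012,/.645,.016,/" all.py
python3 - <<'E'
from h import *
s=get_state();print(s['clock'],s['tcp_pos'],np.degrees(np.arctan2(*pose()[[1,0],2])))
E
python3 all.py wrist
```

```text
13.2 [0.64330771 0.01767869 0.19941396] 79.74701590793391
wrist {'green': (array([550. , 288.6]), array([44.9, 53.8]), 77.8)}
floor z 8.146730896002596e-05
bob none
BL none
bs (array([643.8,  15.7]), 15.9, 853)
loupe (array([548.7,  77.4]), 10.3, 499)
sq (array([484.5,  -4.8]), 25.4, 984)
d1 (array([ 638.9, -143.4]), 22.9, 1075)
d2 (array([ 481.7, -139.8]), 23.0, 1727)
bob yaw 0.0 0
```

>>> {"name": "apply_moves", "arguments": {"motion": [[1, -2, -60, 0, 0, 0], [1, -2, -120, 0, 0, 0], [1, -2, -165, 0, 0, 0], [1, -2, -185, 0, 0, 0], [1, -2, -191, 0, 0, 0], [1, -2, -191, 0, 0, 0]]}}

```text
clock: 14.0
tcp_pos: [0.6453, 0.0172, 0.0095]
orientation: [0.706, -0.703, 0.06, -0.065]
force: [0.1, -0.0, 0.3]
width: 0.0852
```

>>> {"name": "apply_moves", "arguments": {"motion": [[0, 0, 0, 0, 0, 0], [0, 0, 0, 0, 0, 0], [0, 0, 0, 0, 0, 0], [0, 0, 0, 0, 0, 0], [0, 0, 0, 0, 0, 0], [0, 0, 0, 0, 0, 0], [0, 0, 0, 0, 0, 0]], "fingers": 255, "squeeze": 50}}

```text
clock: 14.88
tcp_pos: [0.646, 0.0171, 0.0108]
orientation: [0.706, -0.703, 0.06, -0.065]
force: [-0.4, 0.2, 6.2]
width: 0.0318
```

>>> {"name": "apply_moves", "arguments": {"motion": [[0, 0, 10, 0, 0, 0], [0, 0, 40, 0, 0, 0], [0, 0, 60, 0, 0, 0], [0, 0, 60, 0, 0, 0]]}}

```text
clock: 15.38
tcp_pos: [0.6475, 0.0171, 0.0728]
orientation: [0.706, -0.702, 0.058, -0.067]
force: [-0.3, 0.4, -0.8]
width: 0.0322
```

```bash
python3 held.py
```

```text
15.375 [0.64748703 0.01710379 0.07279754] 0.032191064528957695 [-0.30073101  0.40252291 -0.78884944]
200 [-31.9  71.6   1.1]
210 [-26.   71.4   1.1]
220 [-19.8  71.6   1.1]
230 [-13.6  71.4   1.1]
240 [-7.3 71.2  1.1]
250 [-1.1 70.7  1.1]
260 [-20.5   4.2   0.9]
270 [-16.5   2.7   0.9]
280 [-16.1  -6.6   0.9]
290 [26.4 72.   1.2]
300 [-12.  -15.8   0.9]
310 [ -7.8 -16.    0.9]
320 [ -3.4 -15.9   0.9]
330 [ -2.  -20.8   0.9]
340 [  0.3 -23.8   0.9]
350 [ 10.6 -15.3   0.9]
360 [79.  72.2  1.2]
370 [87.2 72.3  1.3]
380 [95.6 72.5  1.3]
390 [104.3  72.8   1.3]
400 [113.6  73.6   1.3]
410 [122.3  73.5   1.3]
420 [127.   69.1   1.3]
```

>>> {"name": "apply_moves", "arguments": {"motion": [[-10, -55, 8, 0, 0, 0], [-21, -110, 8, 0, 0, 0], [-31, -165, 8, 0, 0, 0], [-42, -220, 8, 0, 0, 0], [-52, -275, 8, 0, 0, 0], [-62, -330, 8, 0, 0, 0], [-70, -372, 8, 0, 0, 0], [-70, -372, -20, 0, 0, 0], [-70, -372, -45, 0, 0, 0], [-70, -372, -45, 0, 0, 0]]}}

```text
clock: 16.68
tcp_pos: [0.5739, -0.3532, 0.0233]
orientation: [0.707, -0.701, 0.061, -0.064]
force: [-0.7, 0.8, -0.1]
width: 0.0318
```

```bash
python3 held.py | head -1; python3 - <<'E'
from h import *
f=grab('wrist');save(f,'w6.png');print(np.degrees(np.arctan2(*pose()[[1,0],2])))
E
```

```text
16.675 [ 0.57388448 -0.35324491  0.02328974] 0.03179177119836042 [-0.72539459  0.81537916 -0.11897675]
79.88185030730087
```

View pics/w6.png

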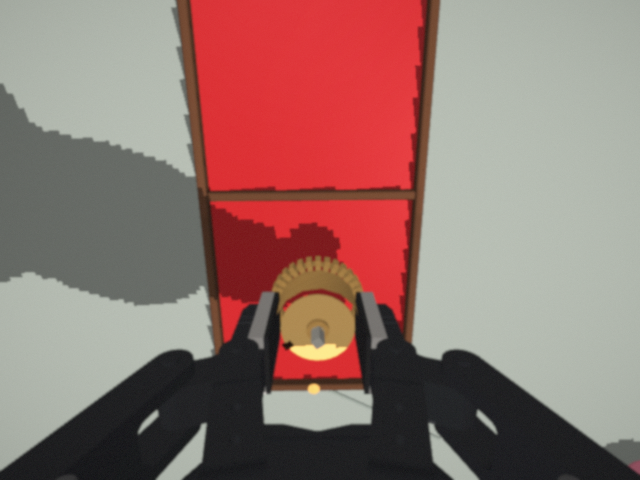

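The small barrel hovers in the red tray's far bay, with the divider at row 195, the end wall at row 385 and the side walls at columns 207 and 415 by the divider. I'll compute the centre.

```bash
python3 - <<'E'
from meas import *
f=grab('wrist');w=cloud(f)
p=topix(f,[(311,195),(313,385),(206,196),(416,195),(185,5),(432,5)],.009);print(p.tolist())
P=pose();print('tool yaw',np.degrees(np.arctan2(P[1,0],P[0,0])),'div yaw',np.degrees(np.arctan2(*(p[3]-p[2])[::-1])), 'rimfront',topix(f,[(317,258)],.021),np.nanmedian(w[262,310:325,2]))
hsv=cv2.cvtColor(f['image'],cv2.COLOR_RGB2HSV);m=cv2.inRange(hsv,(0,150,60),(5,255,255))|cv2.inRange(hsv,(175,150,60),(180,255,255))
c=[np.nonzero(m[r])[0] for r in (60,120,170)]
for r,q in zip((60,120,170),c):
    e=topix(f,[(q.min(),r),(q.max(),r)],.004); print(r,e.tolist(),e.mean(0))
E
```

```text
[[529.4, -348.3], [627.4, -365.2], [521.8, -393.0], [537.4, -303.5], [450.7, -381.5], [466.7, -291.0]]
tool yaw -10.118025021975328 div yaw 80.1125811839199 rimfront [[ 554.  -350.1]] 0.01762488191269601
60 [[468.6, -383.5], [484.3, -294.5]] [ 476.45 -339.  ]
120 [[491.1, -387.3], [506.9, -298.6]] [ 499.   -342.95]
170 [[511.6, -390.7], [527.5, -301.8]] [ 519.55 -346.25]
```

>>> {"name": "apply_moves", "arguments": {"motion": [[4, -3, 0, 0, 0, 0], [4, -3, -5, 0, 0, 0], [4, -3, -10, 0, 0, 0], [4, -3, -11, 0, 0, 0], [4, -3, -11, 0, 0, 0]]}}

```text
clock: 17.45
tcp_pos: [0.5806, -0.3577, 0.0156]
orientation: [0.706, -0.703, 0.059, -0.066]
force: [-0.8, -0.2, -0.4]
width: 0.032
```

>>> {"name": "apply_moves", "arguments": {"motion": [[0, 0, 0, 0, 0, 0], [0, 0, 0, 0, 0, 0], [0, 0, 0, 0, 0, 0], [0, 0, 0, 0, 0, 0], [0, 0, 50, 0, 0, 0], [0, 0, 100, 0, 0, 0]], "fingers": 0}}

```text
clock: 18.2
tcp_pos: [0.58, -0.3574, 0.1159]
orientation: [0.706, -0.702, 0.06, -0.065]
force: [-0.5, -0.2, -0.5]
width: 0.0854
```

>>> {"name": "apply_moves", "arguments": {"motion": [[-10, 15, 50, 0, 0, 0], [-30, 65, 83, 0, 0, 0], [-50, 115, 83, 0, 0, 0], [-75, 165, 83, 0, 0, 0], [-98, 217, 83, 0, 0, 0], [-98, 217, 83, 0, 0, 0], [-98, 217, 83, 0, 0, 0]]}}

```text
clock: 19.08
tcp_pos: [0.4827, -0.1408, 0.1994]
orientation: [0.706, -0.703, 0.059, -0.066]
force: [-0.6, -1.2, 0.2]
width: 0.0853
```

```bash
sed -i "s/('bs',.645,.016,.02,.028,.03)/('bs',.579,-.356,.024,.031,.03)/" all.py
python3 - <<'E'
from h import *
s=get_state();print(s['clock'],s['tcp_pos'],np.degrees(np.arctan2(*pose()[[1,0],2])))
f=grab('wrist');save(f,'w7.png')
E
python3 all.py wrist top
```

```text
19.075 [ 0.48267025 -0.1408163   0.19937078] 79.90181831709128
wrist {'red': (array([ 536.6, -300. ]), array([188.5, 198.4]), 80.2)}
floor z 7.911317992959077e-05
bob none
BL none
bs (array([ 579.5, -355.5]), 16.3, 655)
loupe (array([547.1,  77.4]), 11.0, 411)
sq (array([470.2,  -1.8]), 32.0, 1719)
d1 (array([ 638.1, -143.8]), 22.7, 824)
d2 (array([ 480.9, -140.2]), 22.7, 891)
bob yaw 0.0 0
top {'green': (array([487.5, 323.4]), array([ 86.1, 190.9]), 77.0), 'red': (array([ 529.3, -350.3]), array([ 92.3, 198.9]), 80.3)}
floor z -0.0006423194025572121
bob (array([439.4, 333.3]), 31.5, 401)
BL (array([536.4, 308.5]), 23.7, 200)
bs (array([ 581.3, -359.9]), 15.4, 80)
loupe (array([549.5,  73.3]), 10.1, 43)
sq (array([473.8,  -4.6]), 29.8, 170)
d1 (array([ 641. , -147.4]), 22.6, 121)
d2 none
bob yaw 59.0820681380134 3
```

View pics/w7.png

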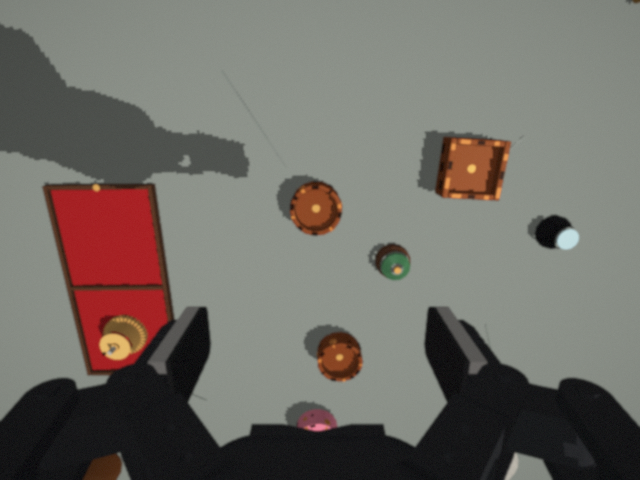

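The view shows the small barrel standing in the red tray at (118,340). The round die is at (316,208) below the gripper, and d1 is at (339,357). The square die at (475,168), oil pot at (394,260) and loupe at (557,234) are undisturbed.

>>> {"name": "apply_moves", "arguments": {"motion": [[-3, 0, -60, 0, 0, 0], [-3, 0, -120, 0, 0, 0], [-3, 0, -165, 0, 0, 0], [-3, 0, -185, 0, 0, 0], [-3, 0, -191, 0, 0, 0], [-3, 0, -191, 0, 0, 0]]}}

```text
clock: 19.98
tcp_pos: [0.4803, -0.1429, 0.0081]
orientation: [0.706, -0.703, 0.06, -0.067]
force: [-0.0, -1.3, 0.5]
width: 0.0851
```

>>> {"name": "apply_moves", "arguments": {"motion": [[0, 0, 0, 0, 0, 0], [0, 0, 0, 0, 0, 0], [0, 0, 0, 0, 0, 0], [0, 0, 0, 0, 0, 0], [0, 0, 0, 0, 0, 0], [0, 0, 0, 0, 0, 0], [0, 0, 0, 0, 0, 0]], "fingers": 255, "squeeze": 50}}

```text
clock: 20.85
tcp_pos: [0.4811, -0.1431, 0.0094]
orientation: [0.706, -0.703, 0.059, -0.068]
force: [-1.5, -0.0, 7.9]
width: 0.0447
```

>>> {"name": "apply_moves", "arguments": {"motion": [[0, 0, 10, 0, 0, 0], [0, 0, 40, 0, 0, 0], [0, 0, 60, 0, 0, 0], [0, 0, 60, 0, 0, 0], [0, 0, 60, 0, 0, 0]]}}

```text
clock: 21.48
tcp_pos: [0.4808, -0.143, 0.0693]
orientation: [0.706, -0.703, 0.059, -0.067]
force: [-0.7, -0.2, -0.6]
width: 0.0442
```

```bash
python3 held.py
```

```text
21.475 [ 0.48082951 -0.14295393  0.06929147] 0.044218912881414385 [-0.68869138 -0.22216273 -0.63512848]
200 [-33.5  69.4   0.9]
210 [-27.7  68.7   0.9]
220 [-21.6  69.1   0.9]
230 [-15.5  68.7   0.9]
240 [-9.2 69.2  1. ]
250 [-2.9 68.8  1. ]
260 [-22.9   0.9   0.8]
270 [nan nan nan]
280 [-22.4 -18.    0.8]
290 [-18.7 -18.6   0.8]
300 [-9.4 -8.5  0.8]
310 [-5.7 -9.9  0.8]
320 [-0.7 -9.   0.8]
330 [ 4.3 -8.5  0.8]
340 [ 9.1 -8.4  0.8]
350 [14.2 -8.   0.8]
360 [18.2 -9.3  0.8]
370 [ 17.9 -16.3   0.8]
380 [ 20.8 -18.7   0.8]
390 [101.   71.    1.1]
400 [109.1  70.6   1.1]
410 [117.   69.8   1.1]
420 [126.4  70.4   1.2]
```

>>> {"name": "apply_moves", "arguments": {"motion": [[0, -50, 0, 0, 0, 0], [0, -100, 0, 0, 0, 0], [0, -150, 0, 0, 0, 0], [0, -197, 0, 0, 0, 0], [0, -197, -20, 0, 0, 0], [0, -197, -40, 0, 0, 0], [0, -197, -50, 0, 0, 0], [0, -197, -55, 0, 0, 0], [0, -197, -55, 0, 0, 0], [0, -197, -55, 0, 0, 0]]}}

```text
clock: 22.78
tcp_pos: [0.4811, -0.3395, 0.0141]
orientation: [0.706, -0.703, 0.059, -0.067]
force: [-0.7, 0.1, -0.2]
width: 0.0445
```

```bash
python3 - <<'E'
from meas import *
s=get_state();print(s['clock'],s['tcp_pos'],s['width'],s['force'])
f=grab('wrist')
hsv=cv2.cvtColor(f['image'],cv2.COLOR_RGB2HSV);m=cv2.inRange(hsv,(0,190,90),(4,255,255))|cv2.inRange(hsv,(176,190,90),(180,255,255))
for r in (190,215,230):
    q=np.nonzero(m[r])[0]
    if len(q): e=topix(f,[(q.min(),r),(q.max(),r)],.004); print(r,q.min(),q.max(),e.tolist(),e.mean(0))
save(f,'w8.png')
E
```

```text
22.775 [ 0.48105977 -0.33953846  0.01414169] 0.04452226279278333 [-0.65490491  0.12094729 -0.16009508]
215 209 420 [[433.7, -376.6], [449.5, -289.3]] [ 441.6  -332.95]
230 210 419 [[440.1, -378.0], [456.0, -290.4]] [ 448.05 -334.2 ]
```

View pics/w8.png

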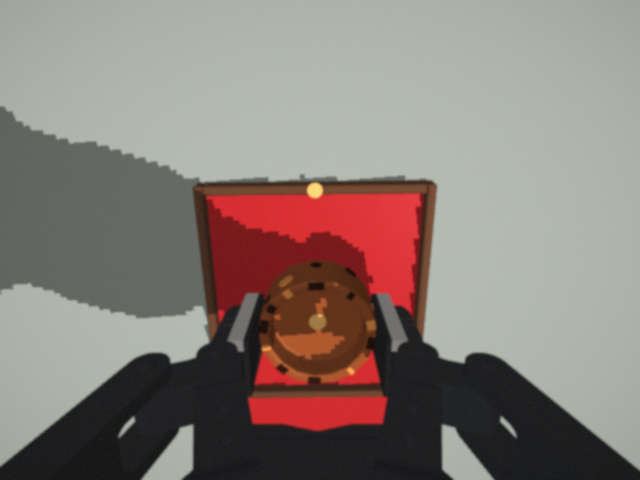

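The die is centred over the near bay, at column 317 against the bay mid at 315, so I'll release it.

>>> {"name": "apply_moves", "arguments": {"motion": [[0, 0, 0, 0, 0, 0], [0, 0, 0, 0, 0, 0], [0, 0, 0, 0, 0, 0], [0, 0, 0, 0, 0, 0], [0, 0, 50, 0, 0, 0], [0, 0, 100, 0, 0, 0], [0, 0, 160, 0, 0, 0], [0, 0, 185, 0, 0, 0], [0, 0, 185, 0, 0, 0], [0, 0, 185, 0, 0, 0]], "fingers": 0}}

```text
clock: 24.08
tcp_pos: [0.4801, -0.3391, 0.1981]
orientation: [0.706, -0.702, 0.06, -0.066]
force: [-0.3, 0.4, 0.1]
width: 0.0852
```

```bash
sed -i "s/('d2',.483,-.144,.02,.035,.035)/('d2',.481,-.34,.026,.037,.035)/" all.py
python3 - <<'E'
from h import *
s=get_state();print(s['clock'],s['tcp_pos'],np.degrees(np.arctan2(*pose()[[1,0],2])))
E
python3 all.py wrist
```

```text
24.075 [ 0.4801331  -0.33906715  0.19806787] 79.74177128796521
wrist {'red': (array([ 528.7, -347.7]), array([ 90.9, 197.5]), 80.4)}
floor z 0.00010845526473560185
bob none
BL none
bs (array([ 578.8, -356.9]), 16.0, 692)
loupe none
sq none
d1 (array([ 638.3, -144.1]), 23.1, 1008)
d2 (array([ 480.3, -338.9]), 22.8, 882)
bob yaw 0.0 0
```

>>> {"name": "apply_moves", "arguments": {"motion": [[40, 49, 0, 0, 0, 0], [79, 98, 0, 0, 0, 0], [118, 146, 0, 0, 0, 0], [158, 195, 0, 0, 0, 0], [158, 195, 0, 0, 0, 0], [158, 195, 0, 0, 0, 0], [158, 195, 0, 0, 0, 0]]}}

```text
clock: 25.0
tcp_pos: [0.6362, -0.1462, 0.1966]
orientation: [0.706, -0.703, 0.062, -0.066]
force: [-0.3, -0.3, 0.3]
width: 0.0851
```

```bash
python3 - <<'E'
from h import *
s=get_state();print(s['clock'],s['tcp_pos'],np.degrees(np.arctan2(*pose()[[1,0],2])))
E
python3 all.py wrist
```

```text
25.0 [ 0.63617314 -0.14621556  0.19656972] 79.55710977655039
wrist {'red': (array([ 529.2, -348. ]), array([ 93. , 195.6]), 80.3)}
floor z 0.00015261208267480786
bob none
BL none
bs (array([ 580.4, -355.6]), 16.3, 994)
loupe (array([548. ,  77.2]), 10.9, 637)
sq none
d1 (array([ 638.5, -143.9]), 22.7, 916)
d2 (array([ 481.2, -338. ]), 22.8, 1490)
bob yaw 0.0 0
```

>>> {"name": "apply_moves", "arguments": {"motion": [[1, 2, -60, 0, 0, 0], [1, 2, -120, 0, 0, 0], [1, 2, -165, 0, 0, 0], [1, 2, -183, 0, 0, 0], [1, 2, -188, 0, 0, 0], [1, 2, -188, 0, 0, 0]]}}

```text
clock: 25.8
tcp_pos: [0.6385, -0.1449, 0.0103]
orientation: [0.706, -0.703, 0.062, -0.068]
force: [1.3, 0.4, -0.6]
width: 0.0853
```

>>> {"name": "apply_moves", "arguments": {"motion": [[0, 0, 0, 0, 0, 0], [0, 0, 0, 0, 0, 0], [0, 0, 0, 0, 0, 0], [0, 0, 0, 0, 0, 0], [0, 0, 0, 0, 0, 0], [0, 0, 0, 0, 0, 0], [0, 0, 0, 0, 0, 0]], "fingers": 255, "squeeze": 50}}

```text
clock: 26.68
tcp_pos: [0.6394, -0.1452, 0.012]
orientation: [0.706, -0.703, 0.061, -0.069]
force: [-1.3, 1.3, 5.7]
width: 0.0439
```

>>> {"name": "apply_moves", "arguments": {"motion": [[0, 0, 10, 0, 0, 0], [0, 0, 50, 0, 0, 0], [0, 0, 90, 0, 0, 0], [0, 0, 90, 0, 0, 0], [0, 0, 90, 0, 0, 0]]}}

```text
clock: 27.3
tcp_pos: [0.6388, -0.1449, 0.1019]
orientation: [0.706, -0.703, 0.061, -0.068]
force: [0.1, -0.2, -1.4]
width: 0.044
```

```bash
python3 held.py
```

```text
27.3 [ 0.63882418 -0.14491025  0.101944  ] 0.043957442171523795 [ 0.08059766 -0.22506134 -1.39913337]
200 [-26.2 101.3   1. ]
210 [-19.4 101.2   1. ]
220 [-12.2 102.    1. ]
230 [-5.8 99.7  1. ]
240 [  1.8 101.    1. ]
250 [  9.5 102.    1. ]
260 [-22.7   0.2   0.8]
270 [-22.9 -10.8   0.8]
280 [-21.4 -16.7   0.7]
290 [-12.   -5.8   0.8]
300 [-7.5 -5.7  0.8]
310 [-3.6 -7.   0.8]
320 [ 1.3 -6.6  0.8]
330 [ 6.1 -6.5  0.8]
340 [10.3 -7.4  0.8]
350 [15.2 -7.3  0.8]
360 [18.6 -9.5  0.8]
370 [ 18.2 -16.7   0.8]
380 [98.9 77.9  1.1]
390 [128.2 102.4   1.2]
400 [137.  101.4   1.2]
410 [148.5 103.2   1.3]
420 [158.2 102.6   1.3]
```

>>> {"name": "apply_moves", "arguments": {"motion": [[-40, -49, 0, 0, 0, 0], [-79, -98, 0, 0, 0, 0], [-118, -146, 0, 0, 0, 0], [-158, -195, 0, 0, 0, 0], [-158, -195, 0, 0, 0, 0], [-158, -195, -25, 0, 0, 0], [-158, -195, -50, 0, 0, 0], [-158, -195, -50, 0, 0, 0], [-158, -195, -50, 0, 0, 0]]}}

```text
clock: 28.48
tcp_pos: [0.4806, -0.3392, 0.051]
orientation: [0.706, -0.702, 0.061, -0.067]
force: [0.1, 0.1, -1.3]
width: 0.0439
```

```bash
python3 - <<'E'
from meas import *
s=get_state();print(s['clock'],s['tcp_pos'],s['width'],s['force'],np.degrees(np.arctan2(*pose()[[1,0],2])))
f=grab('wrist');save(f,'w9.png',(180,120,460,420),2)
E
```

```text
28.475 [ 0.48064802 -0.33919638  0.05101824] 0.0439366873883008 [ 0.10412766  0.0767821  -1.33474067] 79.56420071195569
```

View pics/w9.png

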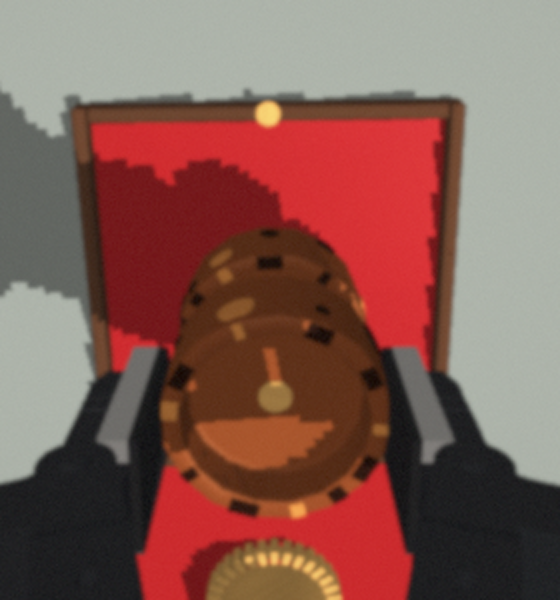

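The upper die at crop column 275 is lined up with the lower one at about 271, which is under 1 mm. I'll lower it gently.

>>> {"name": "apply_moves", "arguments": {"motion": [[0, 0, -4, 0, 0, 0], [0, 0, -8, 0, 0, 0], [0, 0, -11, 0, 0, 0], [0, 0, -13, 0, 0, 0], [0, 0, -13, 0, 0, 0], [0, 0, -13, 0, 0, 0]]}}

```text
clock: 29.28
tcp_pos: [0.481, -0.3396, 0.0386]
orientation: [0.706, -0.703, 0.061, -0.068]
force: [0.1, -0.3, -0.8]
width: 0.0441
```

>>> {"name": "apply_moves", "arguments": {"motion": [[0, 0, -1, 0, 0, 0], [0, 0, -1, 0, 0, 0], [0, 0, -1, 0, 0, 0]]}}

```text
clock: 29.65
tcp_pos: [0.4811, -0.3397, 0.0381]
orientation: [0.706, -0.703, 0.061, -0.068]
force: [-0.9, 1.5, 5.2]
width: 0.044
```

>>> {"name": "apply_moves", "arguments": {"motion": [[0, 0, 0, 0, 0, 0], [0, 0, 0, 0, 0, 0], [0, 0, 0, 0, 0, 0], [0, 0, 0, 0, 0, 0], [0, 0, 50, 0, 0, 0], [0, 0, 100, 0, 0, 0], [0, 0, 150, 0, 0, 0], [0, 0, 160, 0, 0, 0], [0, 0, 160, 0, 0, 0]], "fingers": 0}}

```text
clock: 30.78
tcp_pos: [0.4812, -0.3397, 0.1984]
orientation: [0.705, -0.703, 0.061, -0.068]
force: [0.6, -0.1, -0.2]
width: 0.0853
```

```bash
sed -i "s/('d2',.481,-.34,.026,.037,.035)/('d2up',.481,-.34,.050,.058,.035),('d2low',.481,-.34,.02,.0325,.035)/" all.py
python3 - <<'E'
from meas import *
s=get_state();print(s['clock'],s['tcp_pos'],s['force'])
f=grab('wrist');save(f,'w10.png');w=cloud(f)
m=np.hypot(w[...,0]-.4805,w[...,1]+.339)<.023;print('z pct',np.nanpercentile(w[m][:,2],[5,50,90,98]))
g=grab('top');save(g,'t2.png',(110,190,450,310),2.3)
E
python3 all.py wrist top
```

```text
30.775 [ 0.48115282 -0.33974322  0.19840172] [ 0.58930473 -0.1008847  -0.24592485]
z pct [0.04302673 0.27748139 0.28403685 0.28555998]
wrist {'red': (array([ 528.7, -347.7]), array([ 90.9, 197.7]), 80.3)}
floor z 0.0001048260307831006
bob none
BL none
bs (array([ 578.9, -356.5]), 16.0, 690)
loupe none
sq none
d1 none
d2up (array([ 480.4, -338.9]), 22.7, 947)
d2low (array([ 480.5, -339.1]), 23.1, 147)
bob yaw 0.0 0
top {'green': (array([487.5, 322.7]), array([ 86.3, 190.4]), 76.6), 'red': (array([ 554.4, -343.2]), array([ 93.5, 167.4]), 69.7)}
floor z -0.0006345474619816605
bob (array([439.8, 334.3]), 31.5, 399)
BL (array([536.2, 309.1]), 23.5, 203)
bs (array([ 582.2, -359.5]), 15.2, 79)
loupe (array([549.8,  73.2]), 9.8, 42)
sq (array([472.2,  -5.7]), 30.8, 186)
d1 none
d2up (array([ 481.4, -340.4]), 20.7, 39)
d2low (array([ 483.2, -342.8]), 23.4, 15)
bob yaw -163.59062022588884 9
```

View pics/w10.png

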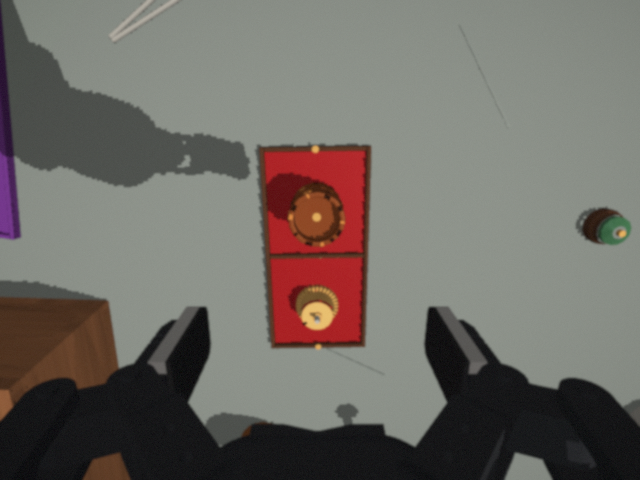

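View pics/t2.png

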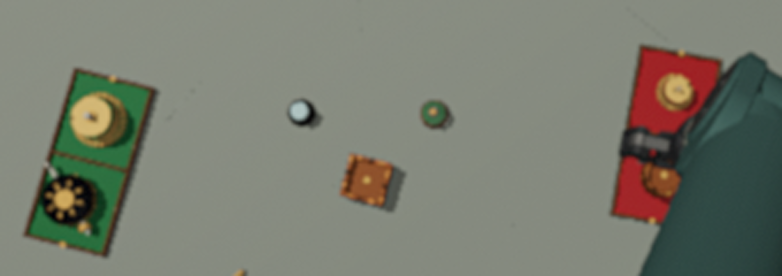

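The nested die rim sits in the 50–58 mm band (54 mm expected) and the two dies share a centre to within 0.2 mm. All the parts are mid-bay, the stock is untouched and the gripper is clear, so I'll hand in.

```bash
python3 -c "
from h import *
print(workorder.close_job(), get_state()['clock'])"
```

```text
the job is handed in; nothing more can be done
the job is handed in; nothing more can be done
```

Both trays are made up and the job was handed in at about 31 s of robot time, well inside the 128 s limit.

- **Green tray:** the pendulum bob is in the near bay, set diagonally, and the large barrel is in the far bay.
- **Red tray:** the small barrel is in the far bay and the two brown round dies are nested in the near bay.
- **Left alone:** the robot did not touch the square die, loupe, oil pot, pink die or purple tray. In the last overhead picture the square die, loupe and oil pot were still where they started.

**Last checks**
- **Nest:** the two dies share a centre to within 0.2 mm, and the upper rim sits at the expected nested height of 54 mm.
- **Placing:** the large barrel lined up within about 1 mm of mid-bay just before release. The small barrel and the dies are within about 2 mm.
- **Forces:** the highest wrist force I saw was about 9 N, as the fingers closed on the bob; this was only read at the end of each move.

**Disagreements**
- **Cameras:** the overhead and wrist cameras differed by about 2–5 mm, so I relied on the wrist camera. They put the bob about 3 mm (wrist) or 1 mm (overhead) from the middle of its bay.
- **Failed readings:** one late height check on the nested dies gave a meaningless value because the sample also took in the gripper. The last overhead reading of the red tray was partly blocked by the arm.
- **Small barrel:** it was probably released about 3 mm above the bay floor, but it was standing upright and centred afterwards.

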